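# Hold the cam bolt head behind the suspension bracket

### The job

Someone left a spanner lying across the suspension bracket, over the narrow gap between bracket and rail where the head of the cam bolt is hidden: lift it away and lay it flat in the parts tray. Then reach down into the gap and grip the hexagon head firmly and squarely on two opposite flats, without turning the bolt off its present angle (it sets the wheel alignment), so that it cannot turn while the nut on the other side is tightened. Finish while still holding the head, and do not push the other things about.

Things in the scene. Friction and masses are not known exactly. Their poses are not given: they have to be found in the camera images.
- subframe: corner of a car subframe, dark steel, fixed: bracket with control arm in front, box rail behind. Origin on the bench under the rear face of the bracket's rear plate, below the bolt; x runs along the level bolt axis from nut (near) to head (far), y to the left along the rail, z up. Control arm: between the plates, then along +y to y = 222 mm, lower than 97 mm
- bracket_top (a point): middle of the top edge of the bracket's rear plate, 109 mm above the bench, at x = -3 mm of the subframe. Two upright plates, 6 mm thick, 56 mm wide in y at the top and 80 mm lower down, at x = -62..-56 and -6..0 mm of the subframe, both 109 mm high, with a rubber bush between them
- gap_mid (a point): middle of the gap between the bracket's rear plate and the rail, level with their top edges: 24 mm in x and 109 mm above the subframe's origin. The gap (x = 0..48 mm of the subframe) is open above and at both y ends; its floor is 30 mm above the bench. Only the cam plate and its two guide lugs (both x = 0..5 mm, lugs at y = 21..26 mm either side) and the head stand in it
- rail_top (a point): middle of the top of the box rail behind the gap; rail x = 48..108 mm, y = -130..200 mm of the subframe, top 109 mm above the bench
- bolt_head (a point): centre of the hexagon bolt head: 13 mm in x and 85 mm above the subframe's origin, so 24 mm below the top edges of bracket and rail. Plain steel, 24 mm across flats, 27.7 mm across corners, 16 mm long along the bolt axis (x = 5..21 mm of the subframe). This point keeps the subframe's axes and does not turn with the bolt
- cam_bolt (a joint): angle a (rad) of the bolt, head and cam plate about the subframe's +x, -0.36..0.36 at the start. At 0 two flats stand upright, facing +y and -y; at a > 0 the +y flat's normal is tipped up by a, so the tool must lean by the same turn about the bolt axis to fit the flats. The bolt turns easily (0.02 N m) and the head is oily: fingers closing askew on it turn it
- cam_mark (a point): mark on the rim of the flat cam plate that the head sits on, 21 mm from the bolt axis, turning with the bolt; straight below the axis at angle 0. The six flats of the head are called cam_bolt_c0 (facing +y at angle 0), c1, c2, c3 (facing -y), c4, c5, in steps of 60 degrees about +x; c0-c3, c1-c4 and c2-c5 are the parallel pairs
- spanner: small steel combination spanner, too small for this bolt, 200 mm long along its x axis, lying flat across the top edges of bracket and rail, over the bolt head; shank 17 mm wide (y) and 7 mm thick, ring end (-x) 32 mm wide, open end (+x) 38 mm wide, both 8 mm thick; about 160 g. Origin at the middle of its underside, within 10 mm of its centre of mass and above the open gap
- tray: shallow open grey steel parts tray, fixed to the bench, 280 mm (x) by 180 mm (y), 30 mm high, walls 3 mm, floor 3 mm thick; origin at the centre of its underside
- socket: bystander: steel socket, 30 mm diameter, 40 mm tall, standing on top of the rail near its +y end; origin at its underside
- boot: bystander: black rubber dust boot, 52 mm diameter, 36 mm tall, on the bench in the corner between control arm and rail, at about x = 15, y = 130 mm of the subframe; origin at its underside
- bush: bystander: rubber and steel bush, 36 mm diameter, 40 mm tall, standing in the tray's far left corner, about 105 mm in x and 60 mm in y from the tray's centre; origin at its underside
- spray_can: bystander: orange spray can, 66 mm diameter, 190 mm tall, standing; origin at its underside
- screwdriver: bystander: screwdriver 160 mm long, lying along its x axis; origin at the middle of its underside
- hammer: bystander: hammer 260 mm long, lying along its x axis; origin at the middle of its underside
- ball_joint: bystander: loose ball joint on a flange 85 x 50 mm, 78 mm tall, stud up; origin at its underside
- pliers: bystander: pliers 190 mm long, lying along their x axis; origin near the middle of their underside
There are look-alikes about, which are no part of the job. Leave any green or yellow look-alike of the spanner alone.

How it is judged:
On the way, in this order (a step that is already met when the one before it is completed fails the run):
1. the spanner lies flat in the tray and has been let go (x of spanner in the frame of tray between -0.045 and 0.045 m and y of spanner in the frame of tray between -0.075 and 0.075 m and z of spanner in the frame of tray between -0.01 and 0.015 m and angle between spanner's own z axis and vertical below 0.12 rad and contact force between spanner and the arm below 0.3 N and contact force between spanner and the fingers below 0.3 N and linear speed of spanner below 0.03 m/s), for 0.2 s.
2. the bolt head is held between the fingers (((contact force between each of cam_bolt_c0, cam_bolt_c3 and the fingers above 10 N and contact force between each of cam_bolt_c1, cam_bolt_c2, cam_bolt_c4, cam_bolt_c5 and the fingers below 6 N) or (contact force between each of cam_bolt_c0, cam_bolt_c3 and the fingers above 30 N and contact force between each of cam_bolt_c1, cam_bolt_c2, cam_bolt_c4, cam_bolt_c5 and the fingers below 12 N) or (contact force between each of cam_bolt_c0, cam_bolt_c3 and the fingers above 60 N and contact force between each of cam_bolt_c1, cam_bolt_c2, cam_bolt_c4, cam_bolt_c5 and the fingers below 24 N) or (contact force between each of cam_bolt_c1, cam_bolt_c4 and the fingers above 10 N and contact force between each of cam_bolt_c2, cam_bolt_c3, cam_bolt_c5, cam_bolt_c0 and the fingers below 6 N) or (contact force between each of cam_bolt_c1, cam_bolt_c4 and the fingers above 30 N and contact force between each of cam_bolt_c2, cam_bolt_c3, cam_bolt_c5, cam_bolt_c0 and the fingers below 12 N) or (contact force between each of cam_bolt_c1, cam_bolt_c4 and the fingers above 60 N and contact force between each of cam_bolt_c2, cam_bolt_c3, cam_bolt_c5, cam_bolt_c0 and the fingers below 24 N) or (contact force between each of cam_bolt_c2, cam_bolt_c5 and the fingers above 10 N and contact force between each of cam_bolt_c3, cam_bolt_c4, cam_bolt_c0, cam_bolt_c1 and the fingers below 6 N) or (contact force between each of cam_bolt_c2, cam_bolt_c5 and the fingers above 30 N and contact force between each of cam_bolt_c3, cam_bolt_c4, cam_bolt_c0, cam_bolt_c1 and the fingers below 12 N) or (contact force between each of cam_bolt_c2, cam_bolt_c5 and the fingers above 60 N and contact force between each of cam_bolt_c3, cam_bolt_c4, cam_bolt_c0, cam_bolt_c1 and the fingers below 24 N)) and distance between the grasp point and bolt_head below 0.027 m), for 0.5 s.
At the end, for the whole second after the job is handed in: Fingers press on two opposite flats of the head (over 10 N each) and far less on the others, so not on corners; TCP within 27 mm; bolt still, cam mark within 3 mm (8 degrees) of its start; spanner flat, free, still on tray floor, within 45 (x), 75 (y) mm of centre; bystanders within 25 mm (all of step 1 and all of step 2 and distance of cam_mark from where it was at the start of the episode below 0.003 m and velocity of joint cam_bolt between -0.05 and 0.05 rad/s and distance of each of socket, boot, bush, spray_can, screwdriver, hammer, ball_joint, pliers from where it was at the start of the episode below 0.025 m); the arm keeps its last pose, push and grip.
It fails at once if the bolt is turned more than about 8 degrees from its first angle (3 mm at the cam mark) (distance of cam_mark from where it was at the start of the episode above 0.003 m).
It fails at once if the spanner is let fall: in free flight with its middle over 50 mm above the bench and at least 120 mm from the bolt head (contact force between spanner and anything else below 0.001 N and height (world z) of spanner above 0.05 m and horizontal distance between spanner and bolt_head above 0.12 m).
It fails at once if a bystander is shoved more than 25 mm (distance of any of socket, boot, bush, spray_can, screwdriver, hammer, ball_joint, pliers from where it was at the start of the episode above 0.025 m).
It also fails if it takes over 48 s, if anything falls off the work surface, if the arm or the gripper's body presses on something with over 40 N, if the wrist force passes 120 N, or if a joint passes its speed limit or range.

### The arm

A 6-joint arm with a two-finger parallel gripper is mounted at the origin on the work surface. World frame = base frame: x ahead of the robot, y to its left, z up, the work surface at z = 0. Lengths are in m, angles in rad, forces in N, time in s.
With the tool pointing down it reaches from about 0.35 to 0.8 m from the base axis. Payload 7.3 kg.
Tool frame: the origin (TCP) lies between the finger pads, 19 mm behind the fingertips; this is the grasp point; z points along the fingers, y is the line along which they close (so a half turn about z gives the same grasp; the last joint's range is limited). The gripper opens to 85 mm and grips with 20 to 120 N. Pads are 22 mm wide; open, the fingers measure 114 mm over their backs; the gripper's body (76 mm by 85 mm) begins 54 mm behind the grasp point. The pads swing forward as they close: fully open they stand 13 mm farther back than shut.
Start: joints at [1.061, 0.342, 1.524, -0, 1.275, -0.146], TCP at [0.187, 0.491, 0.25] pointing down, gripper open.
Joint ranges: [-2.53, 2.53], [-0.77, 2.02], [0.04, 2.7], [-1, 4.14], [0.28, 2.66], [-3.11, 3.11]. Speed limits (rad/s): [2.57, 2.57, 3.14, 3.14, 3.14, 3.14].

### API

Orientations are given as a unit quaternion [x, y, z, w].
In Python, from workcell import r, command_gripper, optics gives the robot as it stands. The module is installed in compiled form; this text tells all that it offers. Calls block until the motion is done:
- r.reach(position, orientation): joint-space move of the TCP to a pose.
- r.move_straight(position, orientation=None, speed=0.15, max_force=None): straight line of the TCP; orientation=None keeps the orientation; speed is the mean speed in m/s. With max_force (N) it stops when the force on the tool has changed by that much, and returns True; else False.
- r.movej(angles): joint-space move.
- command_gripper(opening, force=None): finger opening in m; force is the grip in N (None keeps the last); returns when the fingers have stopped.
- r.hold(seconds).
- r.solve_ik(position, orientation): joint angles nearest the present ones, or None.
- r.read_state(): the state.
- optics.get_image(name): name is "scene" or "top" or "wrist"; returns (picture, depth): 480x640x3 uint8, red, green, blue; 480x640 float32, m along the optical axis (not along the pixel's ray), 0 where there is no reading.
- optics.camera_model(name): a dict with "K" (3x3 intrinsics, pixels), "R" (3x3) and "t" (3): a world point X has camera coordinates R X + t; the wrist camera has in their place "tool_from_camera" (4x4, takes a point from camera to tool coordinates, whose origin is the TCP and whose axes are the flange's). Camera axes: x right, y down, z forward; pixel columns grow to the right and rows downward; lengths in m; the calibration is good to about 2 mm. A picture is of the moment at which its call begins: read the wrist's pose just before it. camera_model takes no time and is no camera call.
A pose or a line that the arm cannot do raises r.PlanningError and nothing moves.
- r.finish_job(): hands the job in; it is judged then, once.
The state is a dict: "time_s": time; "joint_positions": joint angles; "dq": joint speeds; "tau": joint torques, N m; "eef_pos": TCP position; "eef_rot": TCP orientation; "contact_force": force on the tool from outside, world axes, zero at the start; "torque": the same for the moment, N m; "grip_width": finger opening in m; "grip_force": force on a finger pad.
Only numpy, scipy, OpenCV 4.12 (cv2) and the standard library are available. Lean on these libraries where they do the work, as an engineer would, in place of code of your own. Each camera call takes 0.05 s, during which the arm holds its last target. There are 200 camera calls.

## Working session

There is one attempt and no reset: what is moved stays moved. The work goes in short steps, each a Python script; the robot and the scene stay as the last script left them, time stands still between calls to the robot, and variables do not carry over. Pictures are saved under pics/ and viewed, at most 10 in all, crops included, and the job is handed in when it is done.

```bash
mkdir -p pics
cat > h.py <<'E'
import numpy as np, cv2
from scipy.spatial.transform import Rotation as Rot
from workcell import r, command_gripper, optics
def snap(n,f):
    s=r.read_state(); im,d=optics.get_image(n); m=optics.camera_model(n)
    cv2.imwrite(f'pics/{f}.png',im[:,:,::-1]); K=np.array(m['K'])
    if n=='wrist':
        T=np.eye(4); T[:3,:3]=Rot.from_quat(s['eef_rot']).as_matrix(); T[:3,3]=s['eef_pos']
        W=T@np.array(m['tool_from_camera'])
    else:
        W=np.eye(4); R=np.array(m['R']); W[:3,:3]=R.T; W[:3,3]=-R.T@np.array(m['t'])
    np.savez(f'pics/{f}.npz',im=im,d=d,K=K,W=W); return im,d,K,W
def load(f):
    z=np.load(f'pics/{f}.npz'); return z['im'],z['d'],z['K'],z['W']
def ray(u,v,K,W,z):
    d=W[:3,:3]@np.linalg.inv(K)@[u,v,1]; o=W[:3,3]; return o+d*(z-o[2])/d[2]
def cloud(d,K,W):
    v,u=np.mgrid[:480,:640]; p=np.stack([(u-K[0,2])/K[0,0]*d,(v-K[1,2])/K[1,1]*d,d],-1)
    return p@W[:3,:3].T+W[:3,3]
def down(yaw):  # tool z down, tool y axis at given yaw (dir of closing)
    y=np.array([np.cos(yaw),np.sin(yaw),0]); z=np.array([0,0,-1.]); return Rot.from_matrix(np.c_[np.cross(y,z),y,z])
E
python3 - <<'E'
from h import *
for n in('top','scene'):
    im,d,K,W=snap(n,n); print(n,K.tolist(),W.round(3).tolist())
s=r.read_state();print(s['eef_rot'],s['eef_pos'],optics.camera_model('wrist')['tool_from_camera'])
E
```

```text
top [[564.6953848482555, 0.0, 318.53496210831645], [0.0, 564.6953848482555, 242.68696859805502], [0.0, 0.0, 1.0]] [[0.023, -0.98, 0.199, 0.298], [-1.0, -0.022, 0.005, 0.055], [0.0, -0.199, -0.98, 1.288], [0.0, 0.0, 0.0, 1.0]]
scene [[620.0159586826909, 0.0, 333.59072792585005], [0.0, 620.0159586826909, 239.2898451909802], [0.0, 0.0, 1.0]] [[0.856, 0.292, -0.427, 1.086], [0.517, -0.458, 0.723, -0.889], [0.015, -0.84, -0.543, 0.814], [0.0, 0.0, 0.0, 1.0]]
[ 1.80871845e-01  9.83506424e-01 -6.64189103e-04 -2.20902465e-04] [0.18661993 0.49036194 0.24939959] [[-1.03863698e-04 -9.50171559e-01 -3.11727440e-01  8.06524605e-02]
 [ 9.99999975e-01 -3.75540327e-05 -2.18719664e-04  3.27866753e-04]
 [ 1.96114582e-04 -3.11727455e-01  9.50171540e-01 -1.23045808e-01]
 [ 0.00000000e+00  0.00000000e+00  0.00000000e+00  1.00000000e+00]]
```

View pics/top.png

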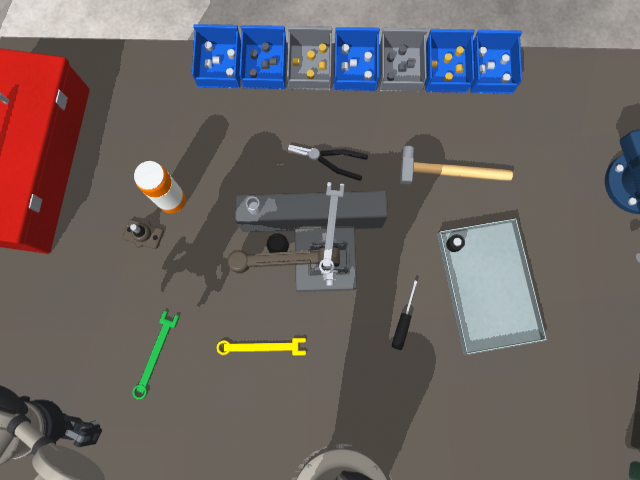

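View pics/scene.png

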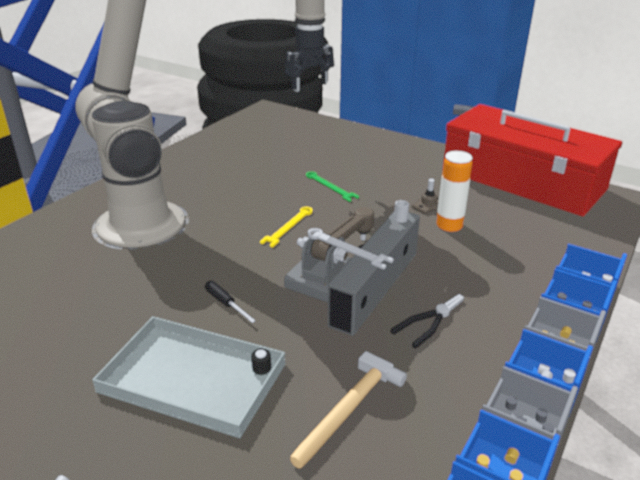

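Top view: the candidates for the spanner are the steel one (332,235), the green one (155,355) and the yellow one (262,347). The steel one fits, as it lies across bracket and rail. The rail runs x 236–386 at y≈210, the tray is centred at about (492,287), and the socket is at (253,204).

```bash
cat > m1.py <<'E'
from h import *
im,d,K,W=load('top'); P=cloud(d,K,W)
c=im[170:310,220:400]; cv2.imwrite('pics/crop.png',cv2.resize(c,None,fx=4,fy=4,interpolation=cv2.INTER_CUBIC)[:,:,::-1])
v,u=np.mgrid[:480,:640]
roi=(u>225)&(u<395)&(v>175)&(v<300)
# rail top
def rect(m,z=None,lab=''):
    p=P[m]; q=(p[:,:2]*1000).astype(np.float32); R=cv2.minAreaRect(q); print(lab,len(q),R,'z',np.median(p[:,2])); return R
z=P[...,2]
m=(roi&(np.abs(z-.109)<.004)&(v<228)).astype(np.uint8)
n,l,st,ce=cv2.connectedComponentsWithStats(m)
for i in range(1,n):
    if st[i,4]>40: rect(l==i,lab=f'railpart{st[i]}')
rect(cv2.morphologyEx(m,cv2.MORPH_OPEN,np.ones((3,3)))>0,lab='rail')
m=(roi&(z>.114)&(z<.125)).astype(np.uint8)
n,l,st,ce=cv2.connectedComponentsWithStats(m)
for i in range(1,n):
    if st[i,4]>15: rect(l==i,lab=f'sp{st[i]}')
# spanner by colour
m=(roi&(im.min(-1)>140)).astype(np.uint8); m[:,:300]=0
n,l,st,ce=cv2.connectedComponentsWithStats(m,connectivity=8)
for i in range(1,n):
    if st[i,4]>15: rect(l==i,lab=f'bright{st[i]}{ce[i]}')
# tray rim
m=((u>430)&(u<560)&(v>205)&(v<365)&(z>.02)&(z<.036)); rect(m,lab='tray')
m=((u>430)&(u<560)&(v>205)&(v<365)&(z>.036)&(z<.05)); rect(m,lab='bush')
for uv in [(441,232),(516,219),(546,340),(468,354)]: print('traycorner',ray(*uv,K,W,.03).round(4))
E
python3 m1.py
```

```text
railpart[ 335  191   53   28 1151] 1151 ((624.1635131835938, -29.278247833251953), (59.915523529052734, 111.90885925292969), 3.2121918201446533) z 0.10831348213487657
railpart[ 235  193   98   29 2025] 2025 ((614.9760131835938, 137.8446807861328), (60.27607727050781, 210.30148315429688), 2.8359811305999756) z 0.10836804199496575
rail 2615 ((617.9578857421875, 78.23719024658203), (59.14897918701172, 325.2200927734375), 3.0277791023254395) z 0.10843512666131461
sp[319 182  25  91 599] 599 ((571.0850219726562, 34.09580993652344), (36.91742706298828, 197.649169921875), 85.81967163085938) z 0.11632731827282661
sp[248 201  10   7  47] 47 ((615.7649536132812, 202.98939514160156), (12.778395652770996, 18.521129608154297), 44.057861328125) z 0.12093086440438405
sp[248 207  13   7  19] 19 ((600.7185668945312, 198.0673828125), (9.085493087768555, 26.162616729736328), 17.075122833251953) z 0.11908118276707347
bright[319 182  25 104 842][330.13064133 233.87767221] 842 ((484.0809326171875, 40.968284606933594), (35.70119857788086, 374.0679016113281), 85.71440124511719) z 0.11521023693062615
tray 930 ((467.8341979980469, -329.6116027832031), (280.5404968261719, 183.00326538085938), 11.289933204650879) z 0.027777033178216892
bush 182 ((569.1416015625, -268.8528747558594), (34.622520446777344, 76.8018569946289), 24.70522689819336) z 0.040057414924614565
traycorner [ 0.5843 -0.218   0.03  ]
traycorner [ 0.6188 -0.3905  0.03  ]
traycorner [ 0.3465 -0.4436  0.03  ]
traycorner [ 0.3123 -0.2715  0.03  ]
```

View pics/crop.png

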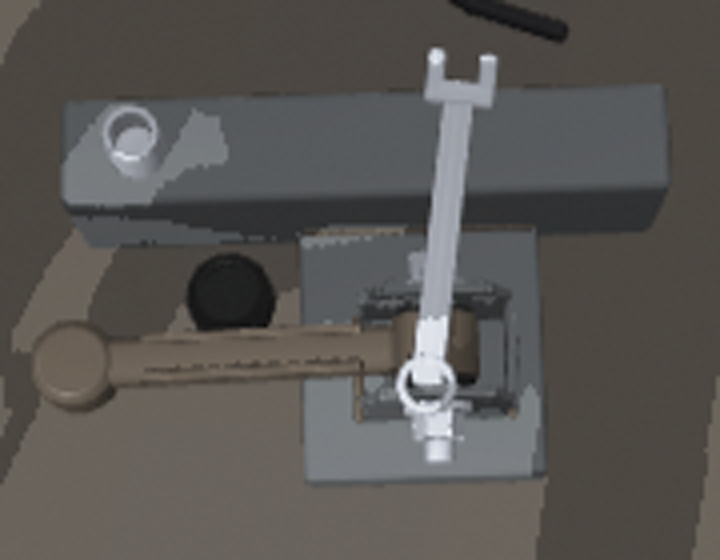

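The crop confirms it: the steel spanner lies across bracket and rail, ring end near and open end far. Depth gives its centre at (0.571, 0.034) and yaw -4.2°. Next I pick it up.

```bash
cat > a1.py <<'E'
from h import *
ax=np.deg2rad(-4.2); q=down(ax+np.pi/2).as_quat()
command_gripper(.055,60)
r.reach([.574,.034,.22],q)
snap('wrist','w1')
print(r.move_straight([.574,.034,.124],q,speed=.1,max_force=15), r.read_state()['eef_pos'],r.read_state()['contact_force'])
command_gripper(0,60); s=r.read_state(); print(s['grip_width'],s['grip_force'],s['time_s'])
print(r.move_straight([.574,.034,.24],q,speed=.08)); s=r.read_state(); print(s['grip_width'],s['contact_force'],s['time_s'])
snap('wrist','w2')
E
python3 a1.py
```

```text
False [0.57444936 0.03399887 0.12468236] [-0.74328615 -1.12378687  0.03281467]
0.015115743542480015 59.05962824821472 4.25
False
0.015288417047869768 [ 0.18547065  0.16528005 -0.86349133] 5.85
```

View pics/w2.png

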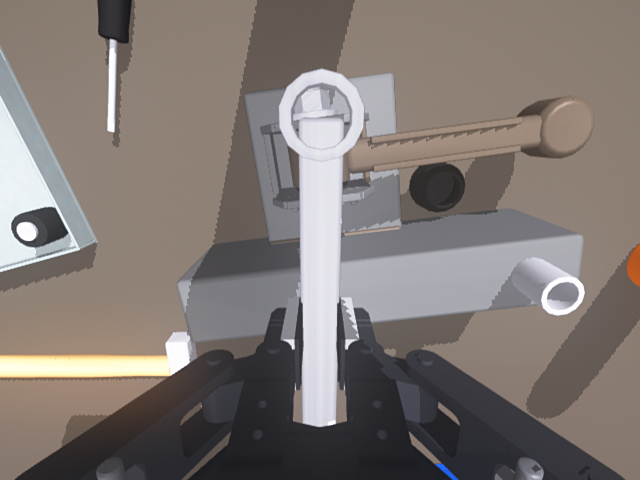

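The spanner is held level along the fingers, with its ring end at (322,115). Now I place it in the tray.

```bash
cat > a2.py <<'E'
from h import *
q=down(np.deg2rad(11.2)+np.pi/2).as_quat()
r.move_straight([.474,-.3435,.24],q,speed=.2)
r.move_straight([.474,-.3435,.06],q,speed=.15)
print(r.move_straight([.474,-.3435,.0235],q,speed=.03,max_force=8)); s=r.read_state(); print(s['eef_pos'],s['contact_force'],s['grip_width'],s['time_s'])
command_gripper(.05)
r.hold(.2); r.move_straight([.474,-.3435,.12],q,speed=.1)
r.hold(.2)
snap('top','t3'); im,d,K,W=load('t3'); P=cloud(d,K,W)
# fast move over the gap, looking in from the bracket side at the head
q=down(np.deg2rad(3.05)+np.pi/2).as_quat()
r.reach([.555,.040,.25],q); snap('wrist','w4'); snap('top','t4'); print(r.read_state()['time_s'])
a=np.hstack([cv2.resize(cv2.imread('pics/t4.png')[205:365,430:560],(390,480)),cv2.imread('pics/w4.png')])
cv2.imwrite('pics/j4.png',cv2.resize(a,None,fx=.75,fy=.75))
E
python3 a2.py
```

```text
False
[ 0.47411406 -0.34360297  0.02371092] [-0.34449414  0.03936988 -1.95342303] 0.014740090476757691 10.7167
14.3417
```

View pics/j4.png

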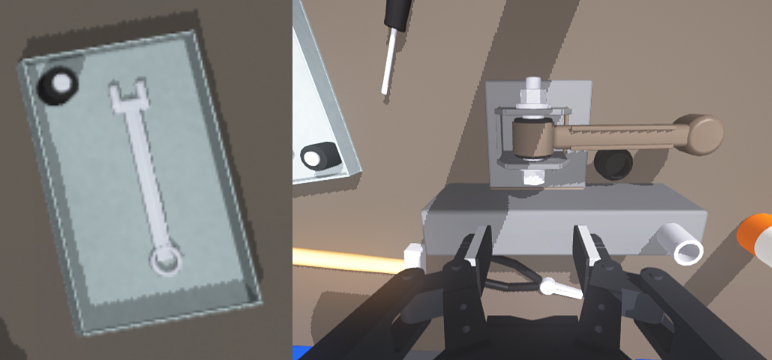

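The spanner lies flat in the tray, clear of the bush, and the gap is open with the head at (534,177) in the wrist half. Now I look at the head's end face over the rail to measure the angle.

```bash
cat > a3.py <<'E'
from h import *
yaw=np.deg2rad(3.1); S=Rot.from_euler('z',yaw).as_matrix()
head=np.array([.5549,.0398,.085]); Tc=np.array(optics.camera_model('wrist')['tool_from_camera'])
j0=r.read_state()['joint_positions']; done=False
for e in (55,60,65,70,75,80):
  for sg in (1,-1):
    er=np.deg2rad(e); f=np.array([-np.cos(er),0,-np.sin(er)]); rt=np.array([0,sg,0.]); C=np.eye(4)
    C[:3,:3]=S@np.c_[rt,np.cross(f,rt),f]; C[:3,3]=head+S@[.008,0,0]-S@f*.24
    T=C@np.linalg.inv(Tc); q=Rot.from_matrix(T[:3,:3]).as_quat(); s=r.solve_ik(T[:3,3],q)
    print(e,sg,T[:3,3].round(3),None if s is None else np.round(s,2))
    if s is not None and not done and np.abs(np.array(s)-j0).max()<4:
        try: r.reach(T[:3,3],q); done=True
        except r.PlanningError as x: print(x)
  if done: break
im,d,K,W=snap('wrist','w5'); print(r.read_state()['time_s'],r.read_state()['joint_positions'])
c=np.linalg.inv(W)@np.r_[head,1]; c=K@c[:3]; u,v=(c[:2]/c[2]).astype(int); print(u,v,d[v,u])
w=cv2.resize(im[max(v-75,0):v+75,max(u-100,0):u+100],None,fx=4,fy=4,interpolation=cv2.INTER_CUBIC); cv2.imwrite('pics/c5.png',w[:,:,::-1])
E
python3 a3.py
```

```text
55 1 [0.65  0.044 0.143] None
55 -1 [0.588 0.042 0.187] [-0.04  0.68  1.17 -0.03  1.59  1.48]
17.0583 [-0.04430708  0.67809092  1.16731317 -0.02835976  1.58849195  1.47566513]
320 255 0.22942391
```

View pics/c5.png

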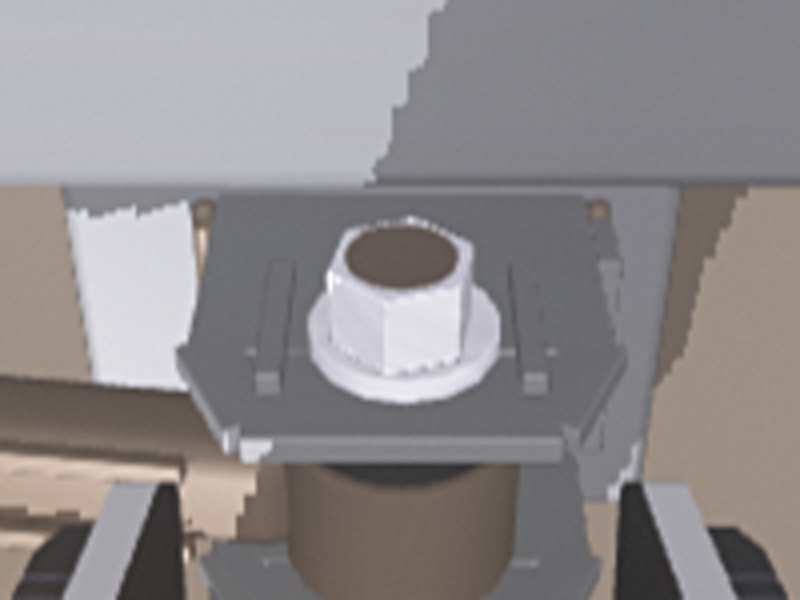

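The view (inverted, right = -y) shows the whole end face, around (400,258). The top edge runs (385,300)–(385,368), left of centre, so the bolt is turned. I'll fit the two upper flats from depth and the end-face corners by rays.

```bash
cat > m2.py <<'E'
from h import *
yaw=np.deg2rad(3.1); S=Rot.from_euler('z',yaw).as_matrix(); O=np.array([.5419,.0391,0])
im,d,K,W=load('w5'); u0,v0=220,180
P=(cloud(d,K,W)-O)@S*1000
# crop->full px: u0+cu/4
def patch(poly):
    m=np.zeros((480,640),np.uint8); cv2.fillPoly(m,[np.int32([(u0+a/4,v0+b/4) for a,b in poly])],1); return P[m>0]
for n,poly in (('+y flat',[(338,300),(376,315),(376,355),(338,340)]),('-y flat',[(394,312),(456,300),(456,350),(394,360)]),('plate top edge',[(250,440),(550,440),(550,455),(250,455)]),('endface',[(350,240),(342,272),(385,292),(340,275)])):
    p=patch(poly); c=p.mean(0); A=np.linalg.svd(p-c)[2][2]; A=A*np.sign(A[2]); ang=np.degrees(np.arctan2(A[2],A[1]))
    print(n,len(p),'c',c.round(1),'n',A.round(3),'ang',ang.round(1),'rms',((p-c)@A).std().round(2))
# end face corners on plane x=21
o=(W[:3,3]-O)@S*1000
cs=[]
for cu,cv in [(330,278),(385,302),(467,288),(472,243),(408,217),(346,235)]:
    dr=S.T@W[:3,:3]@np.linalg.inv(K)@[u0+cu/4,v0+cv/4,1]; cs.append((o+dr*(21-o[0])/dr[0])[1:])
cs=np.array(cs); c=cs.mean(0); print('corners',cs.round(1).tolist(),'centre',c.round(1))
v=cs-c; g=np.arctan2(v[:,1],v[:,0]); print('r',np.linalg.norm(v,axis=1).round(1),'a(deg)',np.degrees(np.angle(np.exp(6j*(g-np.pi/6)).mean())/6).round(2))
# depth band: z profile across y on the head
m=(P[...,0]>8)&(P[...,0]<19)&(P[...,2]>80)&(P[...,2]<105)&(abs(P[...,1])<18); q=P[m]
for y in range(-15,16,2):
    k=abs(q[:,1]-y)<1; print(y, k.sum(), q[k,2].mean().round(2) if k.any() else '')
# rail edge / plate edge x, flange
t=P[(abs(P[...,2]-109)<1.5)&(abs(P[...,1])<25)]; print('x of top edges', np.percentile(t[t[:,0]<10,0],[2,98]),t[t[:,0]>30,0].min() if (t[:,0]>30).any() else None, np.median(t[:,2]))
E
python3 m2.py
```

```text
+y flat 121 c [14.   8.2 93.6] n [-0.02   0.673  0.739] ang 47.7 rms 0.39
-y flat 221 c [15.3 -3.5 96.5] n [-0.71  -0.39   0.586] ang 123.6 rms 2.45
plate top edge 304 c [  0.6   1.1 109.6] n [-0.736 -0.001  0.677] ang 90.1 rms 0.75
endface 20 c [22.3  8.4 88.7] n [-0.997  0.072  0.004] ang 3.5 rms 0.41
corners [[12.7, 89.1], [3.1, 96.0], [-10.9, 92.0], [-12.4, 78.2], [-0.9, 69.6], [10.4, 75.6]] centre [ 0.3 83.4]
r [13.6 12.9 14.1 13.7 13.9 12.7] a(deg) -7.64
-15 0 
-13 0 
-11 25 86.37
-9 35 93.61
-7 35 94.52
-5 38 94.98
-3 35 95.89
-1 36 96.61
1 39 97.3
3 26 97.69
5 36 96.37
7 38 94.81
9 38 93.05
11 36 90.97
13 22 89.18
15 0 
x of top edges [-60.12066206   1.5792971 ] 51.42797111802833 108.36362353240256
```

```bash
cat > m3.py <<'E'
from h import *
yaw=np.deg2rad(3.1); S=Rot.from_euler('z',yaw).as_matrix(); O=np.array([.5419,.0391,0])
def fit(f,pr=True):
    im,d,K,W=f; P=(cloud(d,K,W)-O)@S*1000
    x,y,z=P[...,0],P[...,1],P[...,2]; out=[]
    for lo,hi,k in ((-8.5,0.5,120),(5,12,60)):
        q=P[(x>8)&(x<19)&(z>84)&(z<104)&(y>lo)&(y<hi)][:,1:]
        for _ in range(4):
            b=np.polyfit(q[:,0],q[:,1],1); res=q[:,1]-np.polyval(b,q[:,0]); q=q[abs(res)<max(1.5*res.std(),.3)]
        ang=np.degrees(np.arctan2(1,-b[0])); out.append(ang-k); L=(b[0],b[1])
        out.append(L); n=len(q)
    (m1,c1),(m2,c2)=out[1],out[3]; yv=(c2-c1)/(m1-m2); out=[out[0],out[2],yv,m1*yv+c1]
    return out
if __name__=='__main__':
    R=[fit(snap('wrist','w6')) for _ in range(6)]; print('view A  a(-y flat), a(+y flat), top vertex y,z'); print(np.round(R,2))
    # second view: straight from above, tool leaning to neither side
    q=down(yaw+np.pi/2).as_quat(); p=O+S@np.array([-.012,0,0])+[0,0,.225]
    T=np.array(optics.camera_model('wrist')['tool_from_camera'])
    # camera above head at elevation 75 deg from the rail side
    er=np.deg2rad(75); f=np.array([-np.cos(er),0,-np.sin(er)]); rt=np.array([0,-1,0.]); C=np.eye(4)
    C[:3,:3]=S@np.c_[rt,np.cross(f,rt),f]; C[:3,3]=O+S@[.013,0,.09]-S@f*.2
    G=C@np.linalg.inv(T); r.reach(G[:3,3],Rot.from_matrix(G[:3,:3]).as_quat())
    R=[fit(snap('wrist','w7')) for _ in range(6)]; print('view B'); print(np.round(R,2)); print(r.read_state()['time_s'])
    im,d,K,W=load('w7'); P=(cloud(d,K,W)-O)@S*1000; x,y,z=P[...,0],P[...,1],P[...,2]
    h=P[(z>92)&(z<100)&(abs(y)<10)&(x>-3)&(x<30)]; print('head x', np.percentile(h[:,0],[1,5,95,99]).round(1))
    rl=(abs(z-109)<2)&(abs(y)<40); print('rail edge',np.percentile(x[rl&(x>30)],[0.5,2]).round(1),'plate', np.percentile(x[rl&(x<20)&(x>-15)],[2,98]).round(1))
    c=np.linalg.inv(W)@np.r_[O+S@[.013,0,.085],1]; c=K@c[:3]; u,v=(c[:2]/c[2]).astype(int)
    cv2.imwrite('pics/c7.png',cv2.resize(im[max(v-75,0):v+75,max(u-100,0):u+100],None,fx=4,fy=4,interpolation=cv2.INTER_CUBIC)[:,:,::-1])
E
python3 m3.py
```

```text
view A  a(-y flat), a(+y flat), top vertex y,z
[[-13.1  -11.79   3.65  97.66]
 [-13.46 -10.2    3.36  97.65]
 [-12.77 -10.22   3.32  97.7 ]
 [-14.31 -10.87   3.46  97.55]
 [-11.12 -11.33   3.28  98.04]
 [-11.83 -13.57   3.61  97.97]]
view B
[[-12.99 -10.13   3.44  97.5 ]
 [-12.9  -11.14   3.5   97.55]
 [-11.27 -11.63   3.37  97.71]
 [-11.84 -10.64   3.21  97.72]
 [-10.62 -12.25   3.45  97.78]
 [-12.2  -10.51   3.21  97.52]]
18.2917
head x [ 1.   1.6 22.1 22.7]
rail edge [51.6 52.7] plate [-14.2   1.3]
```

View pics/c7.png

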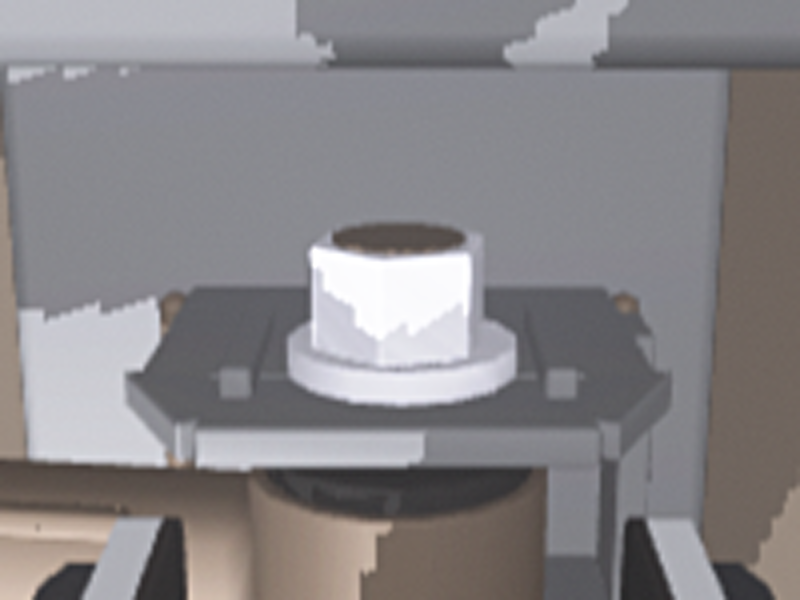

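The views agree: a ≈ -11.7°, head centre at y=+0.6 mm and z≈84 mm (frame O), with x about 1.2 mm farther out than the first estimate. In the crop the head's top edge is at (380,255)–(380,362). I approach leaning by a and close gently in steps.

```bash
cat > a4.py <<'E'
from h import *
from m3 import S,O
a=np.deg2rad(-11.7); Y=S@[0,np.cos(a),np.sin(a)]; Z=S@[0,np.sin(a),-np.cos(a)]
q=Rot.from_matrix(np.c_[np.cross(Y,Z),Y,Z]).as_quat(); p=O+S@[.019,.0006,.0845]
def st(n):
    s=r.read_state(); print(n,'w',round(s['grip_width']*1000,2),'gf',round(s['grip_force'],1),'Fsub',(S.T@s['contact_force']).round(1),'FY',round(float(Y@s['contact_force']),1),'M',(S.T@s['torque']).round(2),'dp',((s['eef_pos']-p)*1000).round(1),'t',round(s['time_s'],2)); return s
if __name__=='__main__':
    command_gripper(.046,20)
    r.reach(p-Z*.11,q); st('above')
    print(r.move_straight(p-Z*.03,q,speed=.08,max_force=10)); print(r.move_straight(p,q,speed=.04,max_force=10)); st('in')
    for w in (.034,.029,.027,.026,.025):
        command_gripper(w,20); s=st(w)
        if abs(Y@s['contact_force'])>6: break
E
python3 a4.py
```

```text
above w 45.9 gf 0.0 Fsub [ 0.7  1.  -0.1] FY 1.0 M [0.15 0.01 0.09] dp [ -1.2  22.2 107.7] t 20.96
False
False
in w 45.65 gf 0.0 Fsub [-0.5  0.2  0.1] FY 0.2 M [ 0.09 -0.03  0.03] dp [0.2 0.  0.1] t 23.01
0.034 w 33.99 gf 0.0 Fsub [ 0.1 -0.5  0.7] FY -0.6 M [0.06 0.   0.07] dp [0.1 0.1 0.2] t 23.28
0.029 w 29.33 gf 0.0 Fsub [-0.7  0.4 -0.9] FY 0.6 M [ 0.09  0.01 -0.03] dp [0. 0. 0.] t 23.51
0.027 w 26.93 gf 0.0 Fsub [-0.7 -0.5 -0.1] FY -0.5 M [0.11 0.03 0.01] dp [ 0. -0. -0.] t 23.73
0.026 w 26.16 gf 0.0 Fsub [-0.3 -0.4  1.1] FY -0.6 M [0.14 0.02 0.03] dp [0. 0. 0.] t 23.94
0.025 w 24.65 gf 0.3 Fsub [-0.1 -0.6  0.3] FY -0.6 M [ 0.02  0.04 -0.08] dp [ 0.  -0.1  0. ] t 24.16
```

Well centred, with no side force. Now I close with force, then firm up.

```bash
cat > a5.py <<'E'
from a4 import *
for w,f in ((.0235,20),(.015,20),(.0,45),(.0,70)):
    command_gripper(w,f); r.hold(.2); st((w,f))
r.hold(.4); st('hold'); im,d,K,W=snap('wrist','w8'); snap('top','t8')
cv2.imwrite('pics/c8.png',cv2.resize(np.hstack([im[200:480,160:480],cv2.resize(load('t8')[0][205:365,430:560],(228,280))]),None,fx=1.4,fy=1.4)[:,:,::-1])
E
python3 a5.py
```

```text
(0.0235, 20) w 24.26 gf 12.3 Fsub [-0.6 -5.1  2.4] FY -5.5 M [-0.75  0.08 -0.02] dp [ 0.1 -0.4  0.2] t 24.57
(0.015, 20) w 23.58 gf 21.6 Fsub [-0.3 -4.3  2.4] FY -4.7 M [-0.79  0.09 -0.  ] dp [ 0.1 -0.5  0.2] t 24.99
(0.0, 45) w 23.19 gf 45.9 Fsub [-1.  -4.8  3. ] FY -5.3 M [-0.74  0.07 -0.03] dp [ 0.1 -0.4  0.3] t 25.41
(0.0, 70) w 22.41 gf 68.5 Fsub [-0.2 -4.8  4.4] FY -5.5 M [-0.7   0.11  0.  ] dp [ 0.1 -0.4  0.3] t 25.82
hold w 22.41 gf 68.5 Fsub [-0.5 -4.4  4.5] FY -5.2 M [-0.75  0.12 -0.05] dp [ 0.1 -0.4  0.3] t 26.23
```

View pics/c8.png

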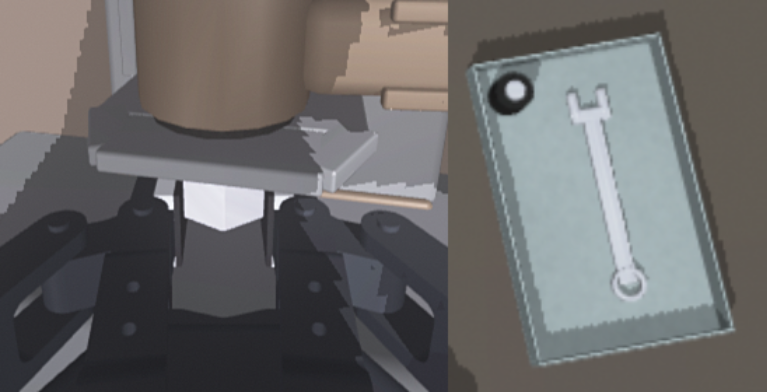

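The pads lie flat on two flats: the head's top edge (222,230) sits midway between the pads at 178 and 268. The 22.4 mm width at 68 N matches the pad squeeze seen on the spanner. The spanner is still flat in the tray, so I hand in.

```bash
python3 -c "
from h import *
r.hold(.3); print(r.finish_job())"
```

```text
the job is handed in; nothing more can be done
None
```

The job is handed in, with no verdict returned: the spanner lies flat in the tray, and the gripper holds the bolt head on two opposite flats at about 68 N, leaning at the measured bolt angle of -11.7°; I did not re-measure the bolt's angle after closing.

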